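# Prop the sprung bin flap and fetch the jar

### The arm

A 7-joint arm with a two-finger parallel gripper is mounted at the origin on a cart in front of the work surface, level with it; the furniture and walls round the work are solid. World frame = base frame: x ahead of the robot, y to its left, z up, the work surface at z = 0. Lengths are in m, angles in rad, forces in N, time in s.
With the tool pointing down it reaches from about 0.375 to 0.925 m from the base axis. Payload 3.1 kg.
Tool frame: the origin (TCP) lies between the finger pads; the fingertips stand 19 mm ahead of it and the grasp point (between the pads) is the TCP; z points along the fingers, y is the line along which they close (so a half turn about z gives the same grasp; the last joint's range is limited). The gripper opens to 85 mm and grips with 20 to 120 N. Pads are 22 mm wide; open, the fingers measure 114 mm over their backs; the gripper's body (76 mm by 85 mm) begins 54 mm behind the grasp point. The pads swing forward as they close: fully open they stand 13 mm farther back than shut.
Start: joints at [1.091, 0.383, 0.044, 1.598, -0.018, 1.161, -0.05], TCP at [0.242, -0.603, 0.25] pointing down, gripper open.
Joint ranges: [-2.61, 2.61], [-0.41, 2.15], [-1.48, 1.57], [0, 2.5], [-1.57, 4.71], [0.05, 1.97], [-2.85, 2.85]. Speed limits (rad/s): [2.79, 2.79, 3.14, 3.14, 3.14, 3.14, 3.14].

### API

Orientations are given as a unit quaternion [x, y, z, w].
In Python, from bench import move_ptp, movel, move_j, move_gripper, pause, inverse_kinematics, read_camera, camera_params, MotionError, sign_off, look_for, tip_of, read_time_s, read_qpos, read_joint_vel, read_effort, read_eef_pos, read_tcp_rot, read_ft_force, read_ft_torque, read_finger_gap, read_grasp_force gives the robot as it stands. Calls block until the motion is done:
- move_ptp(position, orientation): joint-space move of the TCP to a pose.
- movel(position, orientation=None, speed=0.15): straight line of the TCP; orientation=None keeps the orientation; speed is the mean speed in m/s.
- move_j(angles): joint-space move.
- move_gripper(opening, effort=None): finger opening in m; effort is the grip in N (None keeps the last); returns when the fingers have stopped.
- pause(seconds).
- inverse_kinematics(position, orientation): joint angles nearest the present ones, or None.
- read_camera(name): name is "scene" or "top"; returns the picture (400x640x3 uint8, red, green, blue); there is no depth.
- camera_params(name): a dict with "K" (3x3 intrinsics, pixels), "camera_from_world" (4x4, takes a point from world to camera coordinates). Camera axes: x right, y down, z forward; pixel columns grow to the right and rows downward; lengths in m; the calibration is good to about 2 mm. A picture is of the moment at which its call begins. camera_params takes no time and is no camera call.
A pose or a line that the arm cannot do raises MotionError and nothing moves.
- sign_off(): hands the job in; it is judged then, once.
Trained networks look in the newest picture that a camera, given by its name, has taken for a name from the list of things; names that differ only in an ending like _2 or _b are one class to them, and where a whole thing is asked for, a point or a joint stands for the part that bears it (a point fixed in the world has none). Each returns a list of dicts, best first, with "confidence" (0 to 1); they miss things now and then, are a little off and sometimes report something else, mostly with a low value. They report only what shows in the picture. A call takes as long as a camera call.
- look_for(camera, name): "at" ([column, row] in pixels, amid what is visible of it).
- tip_of(camera, name): "at" ([column, row] in pixels: a listed point, or the origin of a listed thing).
Readings, each from a call of its own:
- read_time_s(): time.
- read_qpos(): joint angles.
- read_joint_vel(): joint speeds.
- read_effort(): joint torques, N m.
- read_eef_pos(): TCP position.
- read_tcp_rot(): TCP orientation.
- read_ft_force(): force on the tool from outside, world axes, zero at the start.
- read_ft_torque(): the same for the moment, N m.
- read_finger_gap(): finger opening in m.
- read_grasp_force(): force on a finger pad.
Only numpy, scipy, OpenCV 4.12 (cv2) and the standard library are available. Lean on these libraries where they do the work, as an engineer would, in place of code of your own. Each camera call takes 0.05 s, during which the arm holds its last target. There are 200 camera calls.

### The job

Use the loose prop bar to lift the spring-closed flap of the parts bin, and lay the bar level and gently across both prop brackets (feel for their shelves: neither drop the bar nor force it down) behind their front stops, so that the flap stays open by itself against it. Then lift the jar out of the bin, keeping it upright, and set it down gently, standing, inside the green work tray; leave the flap propped open.

Things in the scene. Friction and masses are not known exactly. Their poses are not given: they have to be found in the camera images.
- bin: Blue steel parts bin fixed to the bench, outside 158 (x) x 138 (y) mm, rim 105 mm high, walls and floor 4 mm (inside 150 x 130 mm). Origin at the centre of its underside; its -x side is the front, facing roughly to the robot; z up. The hinge of its flap runs along the rear rim; two prop brackets are clamped outside its left and right walls near the rear.
- flap (a joint): Yellow sheet-steel flap of the bin, 134 mm wide (y), 3 mm thick; value in rad, 0 = closed and level, 1.57 = upright, stop at 2.1. A spring (about 0.2 Nm closed, 0.33 Nm upright) and its 0.14 kg press it shut; it slams when let go and would carry a loosely placed bar over the low stops. Propped well it stands at about 1.3 to 1.7.
- flap_hinge (a point): Middle of the flap's hinge line, at the bin's rear edge (bin x +79 mm, height 106 mm), axis along the bin's y. The flap's flat underside lies in the plane through this line.
- flap_lip (a point): Middle of the flap's front edge, on its underside, 195 mm from the hinge line; with the flap closed the edge projects 37 mm in front of the bin's front wall, 106 mm above the bench, free underneath. Moves with the flap.
- bar: Loose steel prop bar with red ends, 240 mm long (along its x), 16 x 16 mm section, 0.3 kg, lying on the bench. Origin at the centre of its underside. It is long enough to be held at one end beside the bin while it reaches under the flap across both brackets.
- jar: Round jar with a metal lid, 60 mm across, 87 mm high, about 0.2 kg, standing upright on the floor of the bin, towards its front, under the flap. Origin at the centre of its underside.
- tray: Shallow green work tray fixed on the bench, outside 150 (x) x 130 (y) mm, walls 5 mm thick and 22 mm high, floor 5 mm. Origin at the centre of its underside.
- bracket_zone (a point): Point on the bin 70 mm above the hinge line, midway between the two steel prop brackets: 7 mm thick upright cheeks at bin y +-71 to +-78 mm. Their level shelves run front to rear, ending in a front stop only 12 mm higher. Setting differs each time, alike on both: shelf 40 to 110 mm above hinge line, stop's rear face 10 to 30 mm in front of it, shelf end 38 mm or more behind it.

How it is judged:
On the way, in this order (a step that is already met when the one before it is completed fails the run):
1. the flap stands propped open by the bar, which lies across both brackets, with the robot touching neither (value of joint flap above 1.2 rad and contact force between bar and flap above 0.3 N and contact force between each of the arm, the fingers and bar below 0.1 N and contact force between each of the fingers, the arm and flap below 0.1 N and z of bar in the frame of bin above 0.135 m and y of bar in the frame of bin between -0.045 and 0.045 m and angle between the x axis of bar and the y axis of bin, either way round below 0.15 rad), for 0.4 s.
2. the jar is lifted clear of the bin while the flap is propped (height (world z) of jar above 0.11 m and value of joint flap above 1.2 rad and contact force between bar and flap above 0.3 N), for 0.1 s.
At the end, for the whole second after the job is handed in: The jar stands upright (within 0.1 rad) and still on the floor of the tray, inside its walls; the flap is still open by more than 1.2 rad, leaning on the bar, which lies at rest across both prop brackets (reaching over both, within 0.15 rad of the bin's y) (x of jar in the frame of tray between -0.05 and 0.05 m and y of jar in the frame of tray between -0.04 and 0.04 m and height (world z) of jar below 0.01 m and angle between jar's own z axis and vertical below 0.1 rad and linear speed of each of jar, bar below 0.03 m/s and value of joint flap above 1.2 rad and contact force between bar and flap above 0.3 N and z of bar in the frame of bin above 0.135 m and y of bar in the frame of bin between -0.045 and 0.045 m and angle between the x axis of bar and the y axis of bin, either way round below 0.15 rad); the robot touches nothing.
It fails at once if the jar is tipped by more than about 35 degrees (angle between jar's own z axis and vertical above 0.6 rad).
It fails at once if the jar is dropped or banged into the tray (meets it at over 0.4 m/s) (contact force between jar and tray above 0.5 N and linear speed of jar above 0.4 m/s).
It fails at once if the bar is forced against the bin or its brackets (over 45 N) (contact force between bar and bin above 45 N).
It fails at once if the bar is dropped or banged onto the bin or its brackets (over 0.35 m/s when let go or when touching them) (linear speed of bar above 0.35 m/s and (contact force between the fingers and bar below 0.1 N or contact force between bin and bar above 0.3 N)).
It fails at once if with the flap open, the bar is wrenched out of level by more than about 15 degrees (value of joint flap above 1.2 rad and (angle between bar's own x axis and vertical below 1.3 rad or angle between bar's own x axis and vertical above 1.84 rad)).
It also fails if it takes over 72 s, if anything falls off the work surface, if the arm or the gripper's body presses on something with over 40 N, if the wrist force passes 120 N, or if a joint passes its speed limit or range.

## Working session

There is one attempt and no reset: what is moved stays moved. The work goes in short steps, each a Python script; the robot and the scene stay as the last script left them, time stands still between calls to the robot, and variables do not carry over. Pictures are saved under pics/ and viewed, at most 10 in all, crops included, and the job is handed in when it is done.

```bash
ls; mkdir -p pics; cat > h.py <<'E'
import numpy as np, cv2
from bench import *
def proj(cam,p):
    c=camera_params(cam);K=np.array(c["K"]);T=np.array(c["camera_from_world"])
    q=T[:3,:3]@np.array(p)+T[:3,3];q=K@q;return q[:2]/q[2]
def tri(pa,pb,ca="scene",cb="top"):
    P=[]
    for c in (ca,cb):
        d=camera_params(c);P.append(np.array(d["K"])@np.array(d["camera_from_world"])[:3])
    X=cv2.triangulatePoints(P[0],P[1],np.array(pa,float).reshape(2,1),np.array(pb,float).reshape(2,1))[:,0]
    return X[:3]/X[3]
def onz(cam,px,z):
    d=camera_params(cam);T=np.array(d["camera_from_world"]);K=np.array(d["K"])
    r=T[:3,:3].T@np.linalg.solve(K,[px[0],px[1],1]);o=-T[:3,:3].T@T[:3,3]
    return o+r*(z-o[2])/r[2]
def snap(cam,name):
    im=read_camera(cam);cv2.imwrite("pics/"+name+".png",im[:,:,::-1]);return im
E
python3 - <<'E'
from h import *
a=snap("scene","s0");b=snap("top","t0")
np.set_printoptions(precision=4,suppress=True)
for n in ["bin","flap_hinge","flap_lip","bar","jar","tray","bracket_zone"]:
    r=[tip_of(c,n)[:2] for c in("scene","top")]
    l=[look_for(c,n)[:1] for c in("scene","top")]
    print(n,r,l)
    if r[0] and r[1]: print("  ",tri(r[0][0]["at"],r[1][0]["at"]))
print(read_tcp_rot(),read_eef_pos(),read_time_s(),read_qpos())
for c in("scene","top"):print(camera_params(c))
E
```

```text
pics
bin [[{'at': [325.0, 241.0], 'confidence': 0.57}], [{'at': [312.0, 203.6], 'confidence': 0.61}, {'at': [407.4, 216.3], 'confidence': 0.4}]] [[{'at': [338.1, 214.8], 'confidence': 0.84}], [{'at': [310.7, 198.3], 'confidence': 0.91}]]
   [ 0.5562  0.0668 -0.0006]
flap_hinge [[], [{'at': [310.3, 164.1], 'confidence': 0.84}]] [[{'at': [308.8, 206.8], 'confidence': 0.75}], [{'at': [311.3, 201.6], 'confidence': 0.56}]]
flap_lip [[{'at': [277.0, 199.8], 'confidence': 0.82}], [{'at': [309.9, 238.8], 'confidence': 0.84}]] [[{'at': [308.0, 204.2], 'confidence': 0.64}], [{'at': [310.9, 201.1], 'confidence': 0.7}]]
   [0.4446 0.0687 0.1073]
bar [[{'at': [270.6, 311.7], 'confidence': 0.82}], [{'at': [410.1, 215.5], 'confidence': 0.76}, {'at': [308.9, 155.1], 'confidence': 0.63}]] [[{'at': [271.0, 308.7], 'confidence': 0.8}], [{'at': [412.3, 216.0], 'confidence': 0.85}]]
   [ 0.5177 -0.2018 -0.0051]
jar [[], []] [[{'at': [270.3, 307.6], 'confidence': 0.3}], []]
tray [[{'at': [335.0, 194.9], 'confidence': 0.92}], [{'at': [218.1, 213.1], 'confidence': 0.81}]] [[{'at': [326.4, 186.0], 'confidenc
[... 388 characters left out ...]
829  0.0439  1.5979 -0.0179  1.1612 -0.0499]
{'K': array([[433.367 ,   0.    , 321.864 ],
       [  0.    , 433.367 , 199.2177],
       [  0.    ,   0.    ,   1.    ]]), 'camera_from_world': array([[ 0.9635,  0.2676, -0.011 , -0.5538],
       [ 0.1211, -0.4721, -0.8732,  0.073 ],
       [-0.2388,  0.8399, -0.4873,  1.197 ],
       [ 0.    ,  0.    ,  0.    ,  1.    ]])}
{'K': array([[519.1137,   0.    , 309.9006],
       [  0.    , 519.1137, 197.8436],
       [  0.    ,   0.    ,   1.    ]]), 'camera_from_world': array([[-0.0064, -0.9999, -0.0088,  0.074 ],
       [-0.99  ,  0.0076, -0.1408,  0.5603],
       [ 0.1408,  0.0078, -0.99  ,  1.3386],
       [ 0.    ,  0.    ,  0.    ,  1.    ]])}
```

```bash
python3 - <<'E'
import cv2,numpy as np
a=cv2.imread("pics/s0.png")[130:350,200:450];b=cv2.imread("pics/t0.png")[110:290,170:460]
a=cv2.resize(a,None,fx=2.7,fy=2.7,interpolation=cv2.INTER_CUBIC);b=cv2.resize(b,None,fx=2.7,fy=2.7,interpolation=cv2.INTER_CUBIC)
cv2.imwrite("pics/s0c.png",a);cv2.imwrite("pics/t0c.png",b)
E
```

```text
(no output)
```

View pics/s0c.png

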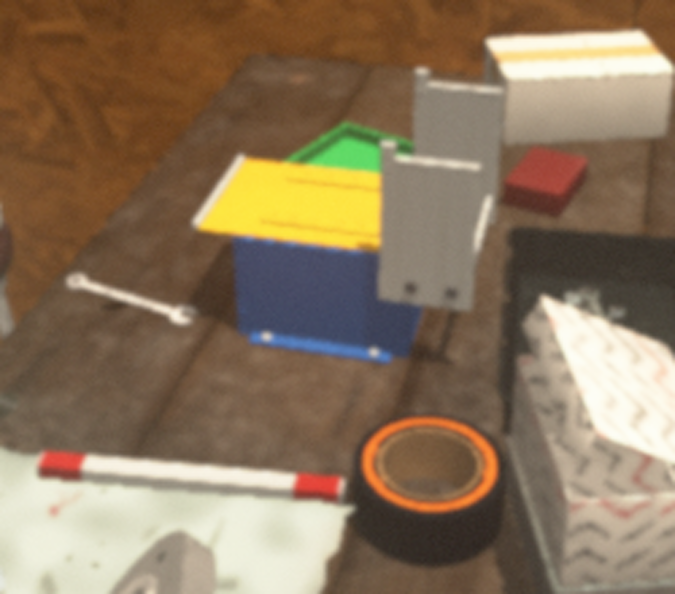

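View pics/t0c.png

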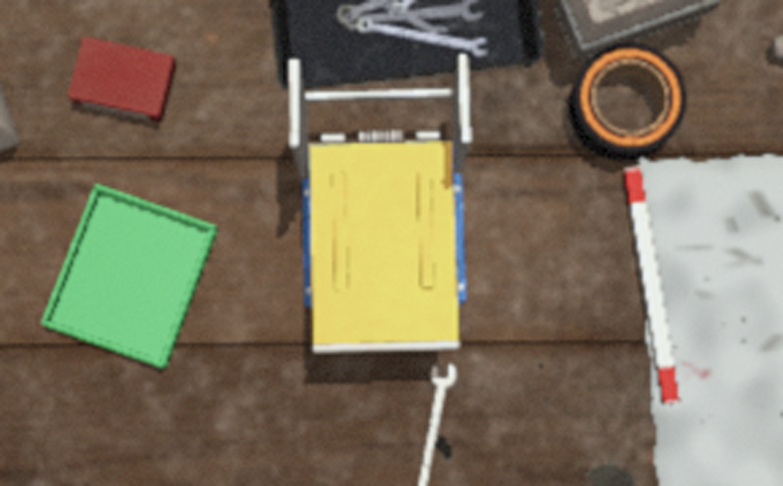

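Scene: closed flap, near-bracket stop at about (343,183), shelf rear (378,192), bar from (215,302) to (328,311), tray behind the bin. Top view: bar from (404,172) to (418,259), flap front edge (286,240)–(340,238).

```bash
python3 - <<'E'
from h import *
np.set_printoptions(precision=4,suppress=True)
s=lambda u,v:(u/2.7+200,v/2.7+130)
t=lambda u,v:(u/2.7+170,v/2.7+110)
print("bar scene",onz("scene",s(40,465),.008),onz("scene",s(345,488),.008))
print("bar top",onz("top",t(632,168),.014),onz("top",t(670,402),.014))
print("tri",tri(s(40,465),t(670,402)),tri(s(345,488),t(632,168)))
print("flap front corners",onz("top",t(313,350),.107),onz("top",t(459,345),.107),"rear",onz("top",t(309,143),.107),onz("top",t(453,142),.107))
print("hinge",onz("top",(310.3,164.1),.106))
print("tray",[onz("top",t(*p),.022) for p in((97,185),(216,228),(164,367),(43,325))])
def ony(px,y,cam="scene"):
    d=camera_params(cam);T=np.array(d["camera_from_world"]);K=np.array(d["K"])
    r=T[:3,:3].T@np.linalg.solve(K,[px[0],px[1],1]);o=-T[:3,:3].T@T[:3,3]
    return o+r*(y-o[1])/r[1]
for n,p in dict(stopfront=(383,143),corner=(397,155),rear=(480,165)).items(): print("near",n,ony(s(*p),.069-.078))
for n,p in dict(stop=(417,70),corner=(429,83),rear=(503,86)).items(): print("far",n,ony(s(*p),.069+.071))
print("tri near",tri(s(388,143),t(466,138)),"rear",tri(s(480,165),t(463,57)))
q=lambda a:[np.cos(a/2),np.sin(a/2),0,0]
for a in np.radians([-180,-90,0,90,180]):
    for p in([.41,-.2,.1],[.64,-.063,.22]):
        print(round(np.degrees(a)),p,inverse_kinematics(p,q(a)))
E
```

```text
bar scene [ 0.4009 -0.2177  0.008 ] [ 0.6377 -0.181   0.008 ]
bar top [ 0.633  -0.1864  0.014 ] [ 0.3985 -0.2162  0.014 ]
tri [ 0.3993 -0.2172  0.0071] [ 0.6357 -0.1861  0.0114]
flap front corners [0.4464 0.1301 0.107 ] [ 0.45   -0.0049  0.107 ] rear [0.6417 0.1339 0.107 ] [ 0.6415 -0.0021  0.107 ]
hinge [0.6384 0.068  0.106 ]
tray [array([0.6184, 0.3516, 0.022 ]), array([0.5739, 0.2316, 0.022 ]), array([0.4359, 0.2815, 0.022 ]), array([0.4781, 0.4021, 0.022 ])]
near stopfront [ 0.6245 -0.009   0.2153]
near corner [ 0.6361 -0.009   0.2059]
near rear [ 0.703  -0.009   0.2057]
far stop [0.6212 0.14   0.2155]
far corner [0.6326 0.14   0.2038]
far rear [0.6997 0.14   0.2082]
tri near [ 0.6247 -0.0076  0.2138] rear [ 0.6997 -0.0068  0.2033]
-180 [0.41, -0.2, 0.1] [ 0.875   0.2809 -0.5573  2.147   0.2132  0.7659  1.7515]
-180 [0.64, -0.063, 0.22] [ 0.5148  0.4739 -0.6288  1.6176  0.2988  1.148   1.3855]
-90 [0.41, -0.2, 0.1] [ 0.3508  0.2313  0.0136  2.1707 -0.0046  0.7396 -2.7742]
-90 [0.64, -0.063, 0.22] [-0.8398  0.8561  1.3717  1.6834 -0.8623  1.3468 -2.4556]
0 [0.41, -0.2, 0.1] [ 0.5419  0.24   -0.1937  2.1618  0.0675  0.7453 -1.2669]
0 [0.64, -0.063, 0.22] [ 0.2881  0.4193 -0.3254  1.6293  0.1453  1.1168 -1.6457]
90 [0.41, -0.2, 0.1] [ 0.7265  0.2579 -0.3944  2.1534  0.1436  0.7545  0.2389]
90 [0.64, -0.063, 0.22] [ 0.4594  0.4565 -0.5525  1.6204  0.2577  1.1381 -0.1562]
180 [0.41, -0.2, 0.1] [ 0.875   0.2809 -0.5573  2.147   0.2132  0.7659  1.7515]
180 [0.64, -0.063, 0.22] [ 0.5148  0.4739 -0.6288  1.6176  0.2988  1.148   1.3855]
```

```bash
cat >> h.py <<'E'
np.set_printoptions(precision=4,suppress=True)
q=lambda a:[float(np.cos(a/2)),float(np.sin(a/2)),0.,0.]
def st(m=""): print(m,"t",round(read_time_s(),2),"p",np.array(read_eef_pos()),"F",np.array(read_ft_force()),"T",np.array(read_ft_torque()),"gap",round(read_finger_gap(),4),"g",read_grasp_force())
E
python3 - <<'E'
from h import *
a=np.radians(8)
move_gripper(.045,120)
move_ptp([.414,-.215,.10],q(a))
movel([.414,-.215,.022],speed=.1); st("down")
move_gripper(0.0,120); st("grip")
movel([.414,-.215,.18],speed=.1); st("lift")
movel([.395,-.09,.20],q(np.radians(90)+.015),speed=.07); st("rot")
snap("scene","s1");snap("top","t1")
for c in("scene","top"):
    im=cv2.imread("pics/%s1.png"%c[0])
    print(c,tip_of(c,"bar")[:1])
a=cv2.imread("pics/s1.png")[60:330,150:450];b=cv2.imread("pics/t1.png")[100:300,200:460]
cv2.imwrite("pics/c1.png",np.vstack([cv2.resize(a,(400,360))[:, :],cv2.resize(b,(400,308))])[:600])
cv2.imwrite("pics/c1.png",np.hstack([cv2.resize(a,(400,360)),cv2.resize(b,(400,360))]))
E
```

```text
down t 4.56 p [ 0.4145 -0.2153  0.0224] F [-0.0136 -0.525   0.1255] T [-0.0196 -0.0086  0.0058] gap 0.0448 g 0.0
grip t 4.95 p [ 0.4147 -0.2155  0.0232] F [-2.3243  0.965   5.2476] T [ 0.081   0.2485 -0.1033] gap 0.0124 g 118.20416808128357
lift t 6.68 p [ 0.4135 -0.2147  0.1793] F [-0.1659 -0.1801 -3.1695] T [-0.0762  0.2914  0.053 ] gap 0.0127 g 117.61593818664551
rot t 8.66 p [ 0.3951 -0.0902  0.2   ] F [-0.0391  0.8452 -3.2336] T [-0.3565  0.0292  0.0348] gap 0.012 g 117.6167643070221
scene [{'at': [249.1, 182.9], 'confidence': 0.55}]
top [{'at': [335.0, 259.5], 'confidence': 0.85}]
```

View pics/c1.png

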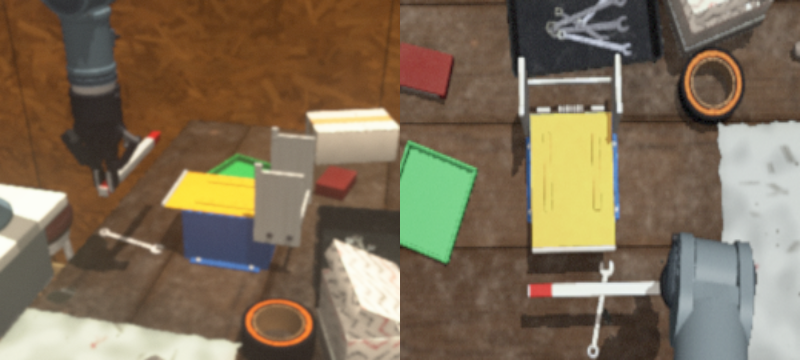

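The bar is gripped at one end and stretches to +y in front of the bin; its far end is at scene (266,160), top (283,261). Next I'll check droop.

```bash
python3 - <<'E'
from h import *
print(tri((266.2,159.7),(283.2,261)), tri((249.1,182.9),(335,259.5)))
a=np.radians(90)+.015;c,s=np.cos(.015),np.sin(.015)
for z in np.linspace(.15,.25,5):
  print(z,proj("scene",[.395-.004,-.09+.226,z]),proj("scene",[.395,-.09-.014,z]))
im=cv2.imread("pics/s1.png")[150:215,215:285];cv2.imwrite("pics/c2.png",cv2.resize(im,None,fx=8,fy=8,interpolation=cv2.INTER_CUBIC))
E
```

```text
[0.3912 0.132  0.1841] [0.3948 0.011  0.1766]
0.15 [267.9814 170.8859] [228.6348 217.1384]
0.175 [267.2962 162.2281] [227.2849 207.2008]
0.2 [266.5961 153.3819] [225.8992 196.9995]
0.225 [265.8806 144.3413] [224.4762 186.5236]
0.25 [265.1492 135.0997] [223.0144 175.7621]
```

View pics/c2.png

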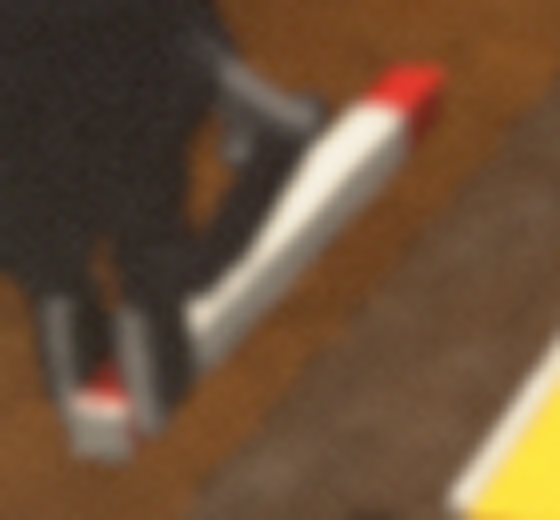

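```bash
cat >> h.py <<'E'
from scipy.spatial.transform import Rotation as Ro
def qt(tilt): return (Ro.from_euler('x',tilt)*Ro.from_quat(q(np.pi/2+.015))).as_quat().tolist()
HX,HZ=.641,.106
E
python3 - <<'E'
from h import *
Q=qt(.035)
movel([.405,-.085,.14],Q,speed=.1)
movel([.405,-.064,.096],Q,speed=.1)
movel([.462,-.064,.096],Q,speed=.08); st("under")
movel([.462,-.064,.118],Q,speed=.06); st("touch")
R=.172
for ph in (15,30,45):
    p=np.radians(ph); zc=R*np.sin(p)
    movel([HX-R*np.cos(p)+.002,-.064,HZ+zc+.014-.008*np.cos(p)],Q,speed=.08); st(ph)
snap("scene","s2");snap("top","t2")
a=cv2.imread("pics/s2.png")[60:330,150:450];b=cv2.imread("pics/t2.png")[100:300,200:460]
cv2.imwrite("pics/c3.png",np.hstack([cv2.resize(a,(420,378)),cv2.resize(b,(380,378))]))
E
```

```text
under t 11.12 p [ 0.4611 -0.064   0.0956] F [-0.2742 -0.4946 -3.3217] T [-0.3661 -0.0092  0.0177] gap 0.0119 g 117.64819264411926
touch t 11.63 p [ 0.4619 -0.0642  0.1183] F [-0.1838 -0.0244 -5.1869] T [-0.7623  0.0134 -0.0453] gap 0.0128 g 117.7814769744873
15 t 12.3 p [ 0.4769 -0.0639  0.1566] F [-0.944  0.322 -5.048] T [-0.7529  0.0142  0.0377] gap 0.0128 g 117.74473786354065
30 t 13.02 p [ 0.4937 -0.0641  0.1988] F [-0.7989 -0.1848 -5.9673] T [-0.747   0.0995  0.0168] gap 0.0122 g 117.73930549621582
45 t 13.74 p [ 0.5209 -0.0641  0.2356] F [-1.1697 -0.1155 -4.5942] T [-0.7511  0.1436  0.1957] gap 0.0124 g 117.75405406951904
```

View pics/c3.png

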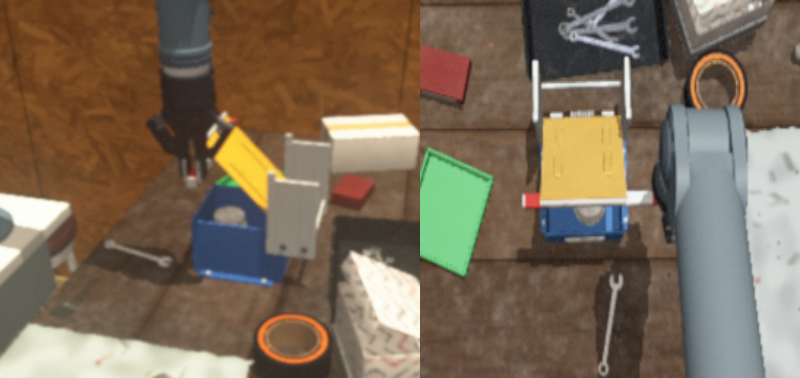

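The bar lifts the flap well (bar near end at scene crop (192,180), far red end (230,119); jar visible). Continue to above the shelves.

```bash
python3 - <<'E'
from h import *
Q=qt(.035)
R=.172
for ph in (60,74):
    p=np.radians(ph); zc=R*np.sin(p)
    movel([HX-R*np.cos(p)+.002,-.064,HZ+zc+.012],Q,speed=.08); st(ph)
movel([.643,-.064,.272],Q,speed=.06); st("over")
snap("scene","s3");snap("top","t3")
for z in (.24,.255,.27):print(z,proj("scene",[.641,-.064+.226,z]),proj("scene",[.643,-.064-.014,z]))
a=cv2.imread("pics/s3.png")[100:260,280:440];b=cv2.imread("pics/t3.png")[100:300,200:460]
cv2.imwrite("pics/c4.png",np.hstack([cv2.resize(a,(500,500),interpolation=cv2.INTER_CUBIC),cv2.resize(b,(300,500))]))
E
```

```text
60 t 14.58 p [ 0.5564 -0.064   0.2665] F [-1.5409 -0.2421 -4.871 ] T [-0.6589  0.3222  0.3005] gap 0.0125 g 117.87784695625305
74 t 15.26 p [ 0.5951 -0.0638  0.283 ] F [-2.1524 -0.3399 -4.4508] T [-0.435   0.3664  0.3908] gap 0.0126 g 118.01288366317749
over t 16.22 p [ 0.6427 -0.0639  0.2718] F [-2.6527 -0.388  -2.8429] T [-0.1967  0.5027  0.3749] gap 0.0124 g 118.21777582168579
0.24 [364.4703 144.008 ] [343.1169 188.2109]
0.255 [364.6973 138.249 ] [343.2148 181.4672]
0.27 [364.9275 132.4098] [343.3144 174.6069]
```

View pics/c4.png

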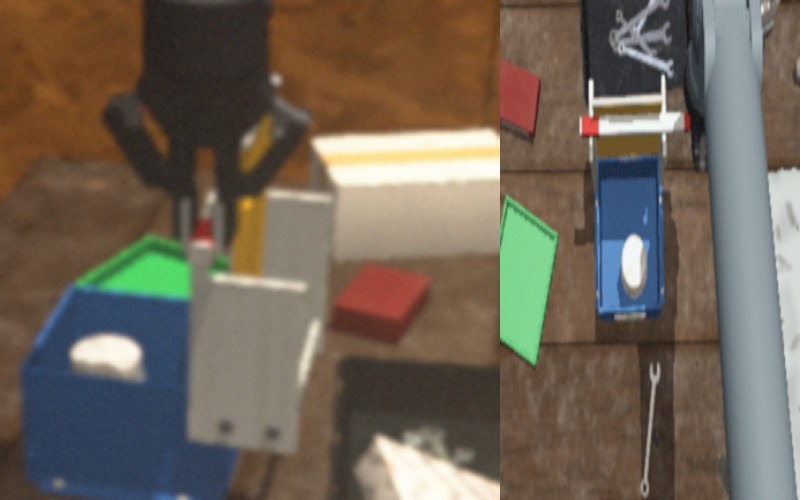

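Flap upright, bar over the shelves behind the stops, near end at scene ~(344,176). Lower and feel.

```bash
python3 - <<'E'
from h import *
Q=qt(.035)
print("bar x from top:",onz("top",(200+580*.0+ (590-500)*260/300,100+126*.4),.257),onz("top",(200+(680-500)*260/300,100+122*.4),.257))
movel([.643,-.064,.236],Q,speed=.05); st("a")
F0=np.array(read_ft_force());T0=np.array(read_ft_torque());z=.236
while z>.216:
    z-=.001; movel([.643,-.064,z],Q,speed=.02)
    dF=np.array(read_ft_force())-F0;dT=np.array(read_ft_torque())-T0
    print(round(z,4),dF,dT)
    if dF[2]>4 or abs(dT[0])>.5: break
st()
E
```

```text
bar x from top: [0.639  0.1399 0.257 ] [ 0.6412 -0.0366  0.257 ]
a t 17.18 p [ 0.6425 -0.064   0.2355] F [-3.7114 -0.4981 -2.7718] T [-0.2911  0.6717  0.3791] gap 0.0124 g 118.14791321754456
0.235 [-0.114   0.4135  0.5244] [-0.0298 -0.0647  0.0269]
0.234 [1.8174 0.9387 0.6452] [ 0.0653 -0.1378 -0.0777]
0.233 [ 0.8701 -0.9831  1.4403] [ 0.1047 -0.0665 -0.028 ]
0.232 [ 0.5727 -0.1487  1.0305] [ 0.0953 -0.0271  0.0262]
0.231 [0.201  0.7129 1.8282] [ 0.0934  0.0103 -0.0136]
0.23 [ 0.3262 -0.7464  0.2271] [ 0.1305  0.0209 -0.043 ]
0.229 [0.2112 1.2832 1.0223] [ 0.101  -0.0438 -0.0347]
0.228 [ 0.4901 -0.2684  1.8042] [ 0.1027  0.0796 -0.0016]
0.227 [0.9405 0.5851 0.897 ] [ 0.1085  0.0162 -0.098 ]
0.226 [1.0968 0.683  0.6354] [ 0.1068 -0.0193 -0.0711]
0.225 [0.2675 0.7397 3.1632] [ 0.1483  0.1216 -0.0034]
0.224 [-1.9674 -0.6489  6.0343] [0.2836 0.4424 0.0216]
 t 20.18 p [ 0.6432 -0.0641  0.2249] F [-5.6789 -1.1469  3.2625] T [-0.0075  1.1141  0.4006] gap 0.0125 g 118.98721933364868
```

```bash
python3 - <<'E'
from h import *
snap("scene","s4");snap("top","t4")
for z in (.195,.205,.215,.225):print(z,proj("scene",[.641,.162,z]),proj("scene",[.643,-.078,z]))
a=cv2.imread("pics/s4.png")[140:220,310:400];b=cv2.imread("pics/t4.png")[110:180,250:370]
cv2.imwrite("pics/c5.png",np.vstack([cv2.resize(a,(450,400),interpolation=cv2.INTER_CUBIC)[:, :],cv2.resize(b,(450,200))]))
a=cv2.resize(a,(400,356),interpolation=cv2.INTER_CUBIC);b=cv2.resize(b,(400,356),interpolation=cv2.INTER_CUBIC)
cv2.imwrite("pics/c5.png",np.hstack([a,b]))
E
```

```text
0.195 [363.8075 160.8194] [342.8328 207.772 ]
0.205 [363.9525 157.1425] [342.8947 203.5096]
0.215 [364.0987 153.4323] [342.9573 199.1995]
0.225 [364.2463 149.6883] [343.0206 194.8411]
```

View pics/c5.png

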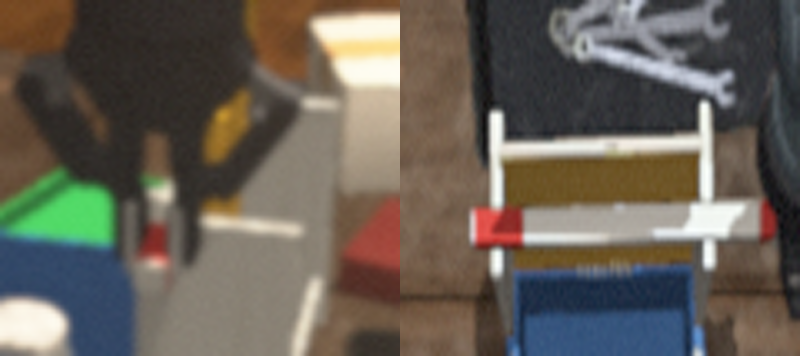

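Bar lies over both brackets, parallel, ~5 mm behind the stops. Ease it forward to the stops, then level and release gently.

```bash
python3 - <<'E'
from h import *
Q=qt(.035);x=.643
z=.2245
F0=np.array(read_ft_force());T0=np.array(read_ft_torque())
for i in range(10):
    x-=.001; movel([x,-.064,z],Q,speed=.02)
    dF=np.array(read_ft_force())-F0;dT=np.array(read_ft_torque())-T0
    print(round(x,4),dF,dT)
    if dF[0]>5: break
st()
E
```

```text
0.642 [ 2.5275  1.7028 -1.468 ] [ 0.0095 -0.5007 -0.0453]
0.641 [ 4.6507  0.5987 -1.0203] [-0.0828 -1.0707 -0.0876]
0.64 [10.4102  0.9453 -1.9629] [-0.032  -2.0815 -0.1325]
 t 21.03 p [ 0.642  -0.0641  0.2252] F [ 5.0919 -0.1228  1.4056] T [-0.1    -0.9707  0.2122] gap 0.0122 g 118.53526711463928
```

```bash
python3 - <<'E'
from h import *
x=.6415;z=.2245;t=.035
movel([x,-.064,z],qt(t),speed=.02);pause(.2);st("relax")
F0=np.array(read_ft_force());T0=np.array(read_ft_torque())
for i in range(9):
    t-=.008; z+=.0005
    movel([x,-.064,z],qt(t),speed=.01);pause(.05)
    dF=np.array(read_ft_force())-F0;dT=np.array(read_ft_torque())-T0
    print(round(t,4),dF,dT)
    if dT[0]>.3: break
st()
E
```

```text
relax t 21.48 p [ 0.6422 -0.064   0.2251] F [ 3.9766 -0.5419  3.0667] T [-0.1099 -0.6903  0.2148] gap 0.0124 g 118.93548488616943
0.027 [ 0.4112  0.0249 -0.3993] [ 0.0905 -0.2994 -0.05  ]
0.019 [ 0.7398  1.1398 -0.5183] [ 0.1026 -0.3863 -0.1169]
0.011 [ 1.517  -0.7236 -0.7784] [ 0.1641 -0.3813 -0.0817]
0.003 [ 0.2064  0.0817 -1.2218] [ 0.2253 -0.4603 -0.094 ]
-0.005 [ 0.8287 -0.6616 -1.0311] [ 0.2695 -0.4097 -0.0713]
-0.013 [ 2.3941  0.7545 -4.4077] [ 0.3712 -0.5293 -0.0549]
 t 23.28 p [ 0.6419 -0.0633  0.2271] F [ 6.3707  0.2126 -1.341 ] T [ 0.2612 -1.2196  0.1599] gap 0.0122 g 118.44810247421265
```

```bash
python3 - <<'E'
from h import *
t=-.013
for x,z in((.6422,.2265),(.6425,.2255),(.6425,.2247)):
    movel([x,-.064,z],qt(t),speed=.01);pause(.1);st()
    if read_ft_force()[2]>1: break
move_gripper(.018,20);st("soft")
move_gripper(.03);pause(.3);st("open")
snap("scene","s5");snap("top","t5")
a=cv2.imread("pics/s5.png")[100:220,290:410];b=cv2.imread("pics/t5.png")[110:260,240:380]
cv2.imwrite("pics/c6.png",np.hstack([cv2.resize(a,(400,400),interpolation=cv2.INTER_CUBIC),cv2.resize(b,(400,400),interpolation=cv2.INTER_CUBIC)]))
for c in("scene","top"):print(c,tip_of(c,"jar")[:1],look_for(c,"jar")[:1],tip_of(c,"tray")[:1],tip_of(c,"bar")[:2])
E
```

```text
t 23.66 p [ 0.6422 -0.0634  0.2269] F [3.3287 0.4327 4.9167] T [ 0.432  -0.5602  0.3141] gap 0.0127 g 119.11935567855835
soft t 23.89 p [ 0.6414 -0.0638  0.2255] F [2.2663 1.2827 1.2123] T [ 0.1806 -0.5233  0.0596] gap 0.0178 g 1.2669265642762184
open t 24.47 p [ 0.642  -0.0641  0.2264] F [-0.4142 -1.1223  0.1252] T [0.0228 0.0045 0.0107] gap 0.0303 g 0.0
scene [{'at': [353.7, 179.9], 'confidence': 0.69}] [{'at': [311.8, 215.6], 'confidence': 0.66}] [{'at': [334.4, 193.0], 'confidence': 0.65}] [{'at': [354.5, 179.8], 'confidence': 0.54}]
top [{'at': [319.7, 209.2], 'confidence': 0.85}] [{'at': [317.0, 207.2], 'confidence': 0.88}] [{'at': [220.1, 210.2], 'confidence': 0.6}] [{'at': [320.1, 156.4], 'confidence': 0.73}]
```

View pics/c6.png

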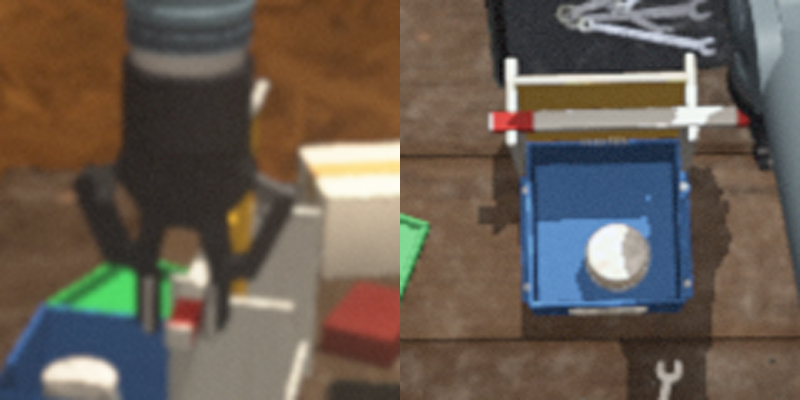

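Flap propped upright on the bar, gripper free, jar lid at top (316,206), scene (314,212).

```bash
python3 - <<'E'
from h import *
movel([.642,-.064,.33],speed=.12); st("up")
P=tri((314,211.6),(316.3,205.6));print("tri",P,onz("top",(316.3,205.6),.091),onz("scene",(314,211.6),.091))
# circle check
im=cv2.imread("pics/t5.png");g=im.min(2)[185:230,290:345]
m=(g>125).astype(np.uint8);n,l,s,c=cv2.connectedComponentsWithStats(m);k=1+s[1:,4].argmax();print(s[k],c[k]+[290,185])
t=lambda u,v:(240+(u-400)*.35,110+v*.375)
print("bin inner rim corners",[onz("top",t(*p),.105) for p in((529,147),(677,146),(677,300),(529,302))])
print("bar",onz("top",t(490,122),.213),onz("top",t(750,117),.213))
for c in("scene","top"):read_camera(c);print(tip_of(c,"tray")[:1],tip_of(c,"jar")[:1],tip_of(c,"bar")[:1])
for a in(0,45,90,135,-45,-90):
    print(a,inverse_kinematics([.53,.055,.08],q(np.radians(a))),inverse_kinematics([.527,.318,.08],q(np.radians(a))))
E
```

```text
up t 25.98 p [ 0.6414 -0.0641  0.3288] F [-0.1073 -0.3457 -0.0231] T [0.0014 0.0445 0.0419] gap 0.03 g 0.0
tri [0.5361 0.0546 0.0927] [0.5335 0.0535 0.091 ] [0.539  0.0596 0.091 ]
[ 15   8  22  23 388] [315.5567 204.1392]
bin inner rim corners [array([0.6364, 0.1322, 0.105 ]), array([0.6363, 0.    , 0.105 ]), array([0.4885, 0.0021, 0.105 ]), array([0.4876, 0.1322, 0.105 ])]
bar [0.6367 0.1582 0.213 ] [ 0.6394 -0.0553  0.213 ]
[{'at': [331.4, 194.9], 'confidence': 0.74}] [] [{'at': [353.1, 180.4], 'confidence': 0.64}]
[{'at': [220.8, 211.1], 'confidence': 0.63}] [{'at': [316.5, 210.7], 'confidence': 0.92}] [{'at': [321.4, 153.5], 'confidence': 0.69}]
0 [-0.0111  0.3973 -0.1961  1.9951  0.1098  0.759  -1.8429] [-0.3835  0.5336 -0.2832  1.7895  0.1911  0.8452 -2.3275]
45 [ 0.0858  0.4084 -0.3086  1.9904  0.1746  0.7677 -1.1104] [-0.2843  0.553  -0.4093  1.7844  0.2791  0.8615 -1.6078]
90 [ 0.1749  0.4231 -0.4128  1.9862  0.2368  0.7784 -0.3752] [-0.1855  0.5806 -0.5375  1.7794  0.3717  0.8839 -0.8901]
135 [ 0.2573  0.4409 -0.5102  1.9823  0.2975  0.7911  0.3619] [-0.1135  0.6072 -0.6334  1.7759  0.4438  0.9053 -0.1563]
-45 [-0.1071  0.3906 -0.0852  1.9999  0.0474  0.753  -2.5767] [-1.4989  1.1127  1.3623  1.8414 -1.1655  1.2692 -2.1248]
-90 [ 0.529   0.5437 -0.8462  1.9707  0.5342  0.8645  2.5355] [ 0.0677  0.7102 -0.8919  1.7676  0.6528  0.9887  2.057 ]
```

```bash
python3 - <<'E'
from h import *
Q=q(np.radians(40))
movel([.52,-.064,.33],speed=.2)
movel([.535,.0545,.26],Q,speed=.15)
move_gripper(.068,20)
movel([.535,.0545,.13],Q,speed=.15);st("above")
for z in (.115,.10,.088,.078):
    movel([.535,.0545,z],Q,speed=.08)
    F=np.array(read_ft_force());print(z,F)
    if np.linalg.norm(F)>4: print("contact");break
snap("scene","s6");snap("top","t6")
a=cv2.imread("pics/s6.png")[120:280,240:400];b=cv2.imread("pics/t6.png")[110:260,240:380]
cv2.imwrite("pics/c7.png",np.hstack([cv2.resize(a,(400,400),interpolation=cv2.INTER_CUBIC),cv2.resize(b,(400,400),interpolation=cv2.INTER_CUBIC)]))
st()
E
```

```text
above t 29.68 p [0.5359 0.0547 0.131 ] F [0.9043 0.2516 0.2424] T [-0.0197 -0.0415 -0.0037] gap 0.0677 g 0.0
0.115 [ 0.4732  0.5378 -0.3819]
0.1 [0.2601 1.0183 0.7104]
0.088 [-0.176  -0.1273  0.1447]
0.078 [ 0.7043 -0.2056 -0.0245]
 t 31.02 p [0.535  0.0545 0.0779] F [0.4169 0.8269 0.0767] T [ 0.0013 -0.0349  0.0398] gap 0.0681 g 0.0
```

View pics/c7.png

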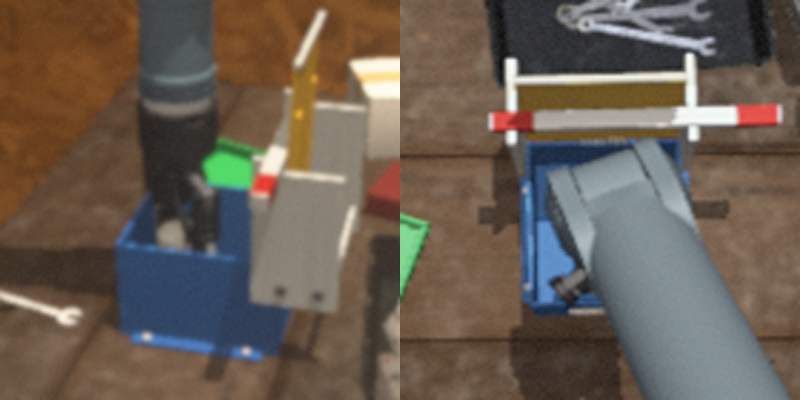

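The bar lies level across both brackets with the flap on it; the hand straddles the jar without contact. Grip, lift, place.

```bash
python3 - <<'E'
from h import *
Q=q(np.radians(40))
move_gripper(.03,40);pause(.2);st("grip")
movel([.535,.0545,.10],Q,speed=.06);st("l1")
if read_finger_gap()<.05: raise SystemExit("lost")
movel([.535,.0545,.24],Q,speed=.12);pause(.2);st("up")
movel([.527,.319,.22],Q,speed=.2)
movel([.527,.319,.095],Q,speed=.1);pause(.2);st("tray")
F0=read_ft_force()[2];z=.095
while z>.07:
    z-=.001;movel([.527,.319,z],Q,speed=.03)
    if read_ft_force()[2]-F0>1.5: break
pause(.2);st("down %.3f"%z)
E
```

```text
grip t 31.48 p [0.5357 0.0543 0.0787] F [ 0.3599 -1.7324  5.2929] T [-0.0925  0.1383  0.076 ] gap 0.0568 g 42.78817082566093
l1 t 31.99 p [0.5349 0.0546 0.1001] F [ 0.408  -0.1207 -2.4037] T [-0.0221 -0.0093 -0.0304] gap 0.0569 g 43.11384057204123
up t 33.51 p [0.5345 0.0545 0.2392] F [-0.2832 -1.0698 -1.8924] T [-0.0459 -0.0521 -0.0045] gap 0.0569 g 43.10748814285034
tray t 36.58 p [0.5274 0.3192 0.0957] F [ 0.273   0.6588 -2.5579] T [-0.0154  0.0134 -0.0726] gap 0.0572 g 43.103398001985624
down 0.079 t 40.78 p [0.5274 0.3193 0.0798] F [-1.3499 -1.1504  4.8304] T [-0.2268  0.5039 -0.0043] gap 0.0567 g 43.93318434711546
```

```bash
python3 - <<'E'
from h import *
move_gripper(.062,20);pause(.1);move_gripper(.075);st("rel")
movel([.527,.319,.25],speed=.12);pause(.4)
movel([.42,.319,.30],speed=.2);st()
snap("scene","s7");snap("top","t7")
a=cv2.imread("pics/s7.png")[100:260,280:440];b=cv2.imread("pics/t7.png")[110:270,180:380]
cv2.imwrite("pics/c8.png",np.hstack([cv2.resize(a,(400,400),interpolation=cv2.INTER_CUBIC),cv2.resize(b,(400,320),interpolation=cv2.INTER_CUBIC)[:, :] if 0 else cv2.resize(b,(400,400))]))
E
```

```text
rel t 41.39 p [0.527  0.319  0.0789] F [-0.0254 -0.0278 -0.9348] T [0.0164 0.0224 0.0718] gap 0.0749 g 0.0
 t 44.11 p [0.4209 0.3184 0.2999] F [ 0.0067 -0.356  -0.2797] T [-0.0494 -0.0315 -0.0502] gap 0.0749 g 0.0
```

View pics/c8.png

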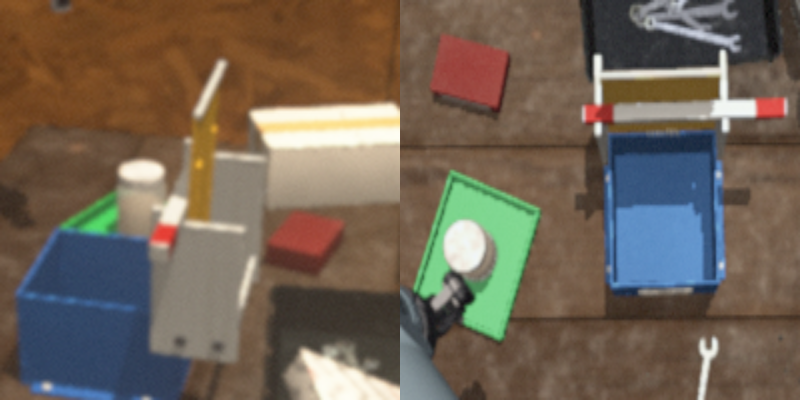

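The jar stands in the tray (lid at top crop (468,247)), and the bar still holds the flap open across both brackets.

```bash
python3 -c "
from bench import *
print(sign_off())"
```

```text
the job is handed in; nothing more can be done
None
```

The job is handed in at about 44 s of the 72 s allowed: the flap is propped open on the bar across both brackets, and the jar stands upright in the green tray. The last pictures show all of this with the robot clear, but the judge's result was not reported back.

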